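# Pack up the low pad of a pipe-levelling jig

## Robot

A 6-joint arm with a two-finger parallel gripper is mounted at the origin on the work surface. World frame = base frame: x ahead of the robot, y to its left, z up, the work surface at z = 0. Lengths are in m, angles in rad, forces in N, time in s.
With the tool pointing down it reaches from about 0.275 to 0.875 m from the base axis. Payload 12.5 kg.
Tool frame: the origin (TCP) lies on the centre line of the jaws, within the pads' length; the fingertips stand r.finger_overhang ahead of it and the grasp point (between the pads) lies 3 mm ahead of it (r.finger_overhang is the distance from the TCP to the fingertips, in m); z points along the fingers, y is the direction in which the jaws open and shut (so a half turn about z gives the same grasp; the last joint's range is limited). The gripper opens to 85 mm and grips with 20 to 120 N. Pads are 22 mm wide; open, the fingers measure 114 mm over their backs; the gripper's body (76 mm by 85 mm) begins 54 mm behind the grasp point. The pads swing forward as they close: fully open they stand 13 mm farther back than shut.
Start: joints at [-1.223, 0.351, 1.652, -0, 1.139, -0.085], TCP at [0.231, -0.499, 0.253] pointing down, gripper open.
Joint ranges: [-2.75, 2.75], [-0.79, 2.1], [0.01, 2.65], [-1.57, 4.71], [0.07, 3.14], [-2.87, 2.87]. Speed limits (rad/s): [2.22, 2.22, 2.79, 3.14, 3.14, 3.14].

## Interface

Orientations are given as a unit quaternion [x, y, z, w].
In Python, from cell import r, optics gives the robot as it stands. The module is installed in compiled form; this text tells all that it offers. Calls block until the motion is done:
- r.move_to(position, orientation): joint-space move of the TCP to a pose.
- r.move_linear(position, rot=None, vel=0.15): straight line of the TCP; rot=None keeps the orientation; vel is the mean speed in m/s.
- r.set_joints(angles): joint-space move.
- r.set_gripper(opening, squeeze=None): opening from 0.0 (shut) to 1.0 (fully open); squeeze is the grip in N (None keeps the last); returns when the fingers have stopped.
- r.sleep(seconds).
- r.inverse_kinematics(position, orientation): joint angles nearest the present ones, or None.
- optics.get_image(name): name is "side" or "top"; returns a dict with "pixels" (400x640x3 uint8, red, green, blue), "depth" (400x640 float32, m along the optical axis (not along the pixel's ray), 0 where there is no reading), "fx", "fy", "cx", "cy" (pixels), "D" ([k1, k2, p1, p2, k3] as OpenCV has them; the pictures are not rectified), "camera_from_world" (4x4, takes a point from world to camera coordinates). Camera axes: x right, y down, z forward; pixel columns grow to the right and rows downward; lengths in m; the calibration is good to about 2 mm. A picture is of the moment at which its call begins.
A pose or a line that the arm cannot do raises r.PlanningError and nothing moves.
- r.hand_in(): hands the job in, once; it reports no verdict.
Readings, each from a call of its own:
- r.current_t(): time.
- r.current_q(): joint angles.
- r.current_qvel(): joint speeds.
- r.current_effort(): joint torques, N m.
- r.current_tool_pos(): TCP position.
- r.current_ee_rot(): TCP orientation.
- r.current_contact_force(): force on the tool from outside, world axes, zero at the start.
- r.current_torque(): the same for the moment, N m.
- r.current_opening(): opening from 0.0 (shut) to 1.0 (fully open).
Only numpy, scipy, OpenCV 4.12 (cv2) and the standard library are available. Lean on these libraries where they do the work, as an engineer would, in place of code of your own. Each camera call takes 0.05 s, during which the arm holds its last target.

## Task

The jig's bare steel pad stands 42 mm lower than the steel-capped blue rest beside it. Pack the pad up level with the rest by stacking the right spacers centred on the pad, flat and with their long sides running along the jig (from pad to rest); the three spacers are 12 mm (brass), 20 mm (dark steel) and 30 mm (bright aluminium) thick. Let go of the stack and leave the spacer you do not need where it lies.

Things in the scene. Friction and masses are not known exactly. Their poses are not given: they have to be found in the camera images.
- pad (a point): centre of the top of the fixed jig's low bare steel pad, 84 mm square, 20 mm above the bench; z up. x runs along the jig's blue base (200 x 100 mm, from x -55 to 145 mm) to the tall rest: blue block with steel cap, 70 x 70 mm, x 60 to 130 mm, top 42 mm above this point, with two dark pins 12 mm high at y +-27 mm. Nothing stands at the pad's y sides.
- thin_spacer: brass rounded-edge metal plate 64 mm long (its x axis), 44 mm wide (y) and 12 mm thick (z up), with two black dots on its top face; 0.2 to 0.4 kg. Origin at the centre of its underside. Lies flat and loose on the bench.
- middle_spacer: dark steel (near black) rounded-edge metal plate 64 mm long (its x axis), 44 mm wide (y) and 20 mm thick (z up), with two black dots on its top face; 0.3 to 0.6 kg. Origin at the centre of its underside. Lies flat and loose on the bench.
- thick_spacer: bright aluminium (silvery white) rounded-edge metal plate 64 mm long (its x axis), 44 mm wide (y) and 30 mm thick (z up), with two black dots on its top face; 0.15 to 0.35 kg. Origin at the centre of its underside. Lies flat and loose on the bench.
Not all that is in view belongs to the job. Of the things that look like the thin_spacer, the middle-sized one is meant.

How it is judged:
By the outcome, as a careful person would: the job done as asked, in the order asked, and still so for the second after the job is handed in, with the robot touching nothing.
It also fails if it takes over 64 s, if anything falls off the work surface, if the arm or the gripper's body presses on something with over 40 N, if the wrist force passes 120 N, or if a joint passes its speed limit or range.

## Working session

There is one attempt and no reset: what is moved stays moved. The work goes in short steps, each a Python script; the robot and the scene stay as the last script left them, time stands still between calls to the robot, and variables do not carry over. Pictures are saved under pics/ and viewed, and the job is handed in when it is done.

```bash
mkdir -p pics; ls; cat > h.py <<'E'
import numpy as np, cv2
from cell import r, optics
def save(name, img, s=1):
    if s!=1: img=cv2.resize(img,None,fx=s,fy=s,interpolation=cv2.INTER_CUBIC)
    cv2.imwrite('pics/'+name, img[:,:,::-1])
def ray_plane(d,uv,z):
    K=np.array([[d['fx'],0,d['cx']],[0,d['fy'],d['cy']],[0,0,1.]])
    p=cv2.undistortPoints(np.array(uv,float).reshape(-1,1,2),K,np.array(d['D'],float)).reshape(-1,2)
    T=np.array(d['camera_from_world']);R=T[:3,:3];t=T[:3,3]
    c=-R.T@t; dirs=np.c_[p,np.ones(len(p))]@R
    return c+dirs*((z-c[2])/dirs[:,2])[:,None]
def cloud(d):
    K=np.array([[d['fx'],0,d['cx']],[0,d['fy'],d['cy']],[0,0,1.]])
    v,u=np.mgrid[:400,:640]
    p=cv2.undistortPoints(np.c_[u.ravel(),v.ravel()].astype(float).reshape(-1,1,2),K,np.array(d['D'],float)).reshape(-1,2)
    z=d['depth'].ravel().astype(float)
    T=np.array(d['camera_from_world'])
    P=(np.c_[p*z[:,None],z]-T[:3,3])@T[:3,:3]
    P[z==0]=np.nan
    return P.reshape(400,640,3)
E
python3 - <<'E'
from h import *
import pickle
D={}
for n in ('side','top'):
    d=optics.get_image(n); D[n]=d; save(n+'0.png',d['pixels'],1.25)
    T=np.array(d['camera_from_world']); print(n,-T[:3,:3].T@T[:3,3], T[2,:3], d['fx'], d['D'])
pickle.dump(D,open('d0.pkl','wb'))
print(r.current_t(), r.finger_overhang, r.current_ee_rot())
E
```

```text
pics
side [ 0.35017932 -0.70456605  0.56782155] [ 0.20481009  0.76182086 -0.61455822] 505.66025671954316 [-0.0897046  0.         0.         0.         0.       ]
top [ 0.38050242 -0.05040713  0.97671428] [ 0.17841782  0.02270314 -0.98369286] 417.33458808626256 [-0.02258448  0.          0.          0.          0.        ]
0.1 0.022 [ 9.76681386e-01  2.14693324e-01 -5.55655555e-05 -4.93339838e-04]
```

View pics/top0.png

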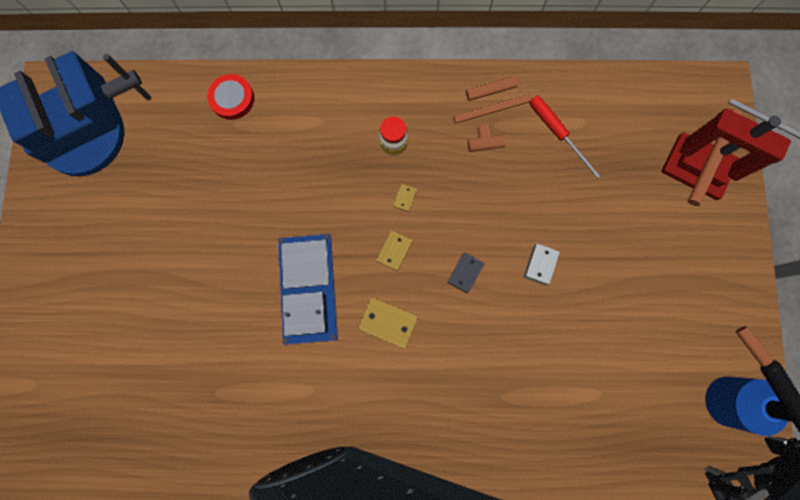

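View pics/side0.png

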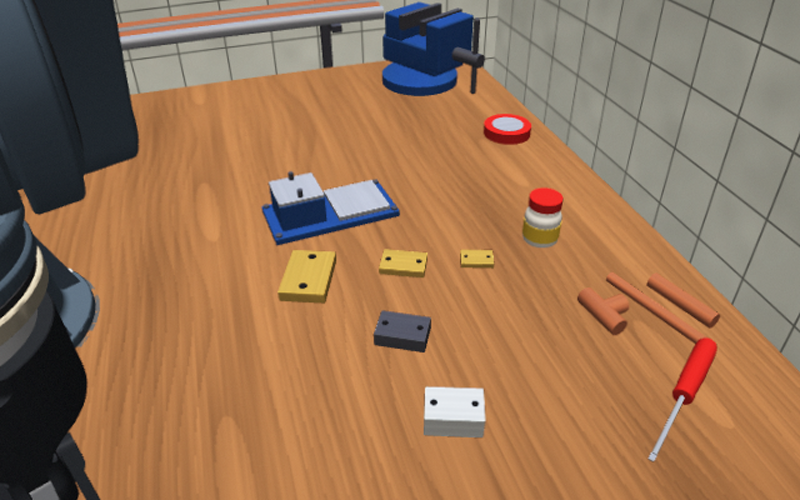

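The candidates for the brass spacer in the top view (800-px picture) are the small plate at (405,197), the middle one at (395,250) and the large one at (388,323). The middle one is meant. 42 = 30 + 12, so I need the bright aluminium plate at (543,264) and the middle brass one. The dark plate at (466,272) stays. The jig has its pad at (305,263) and its rest at (303,314).

```bash
python3 - <<'E'
from h import *
import pickle
D=pickle.load(open('d0.pkl','rb'))
d=D['top']; im=d['pixels']
save('cropA.png',im[140:290,210:460],3.2)
save('cropB.png',D['side']['pixels'][130:360,200:430],2.6)
P=cloud(d)
hsv=cv2.cvtColor(im,cv2.COLOR_RGB2HSV)
for n,(u,v) in dict(small=(405,197),mid=(395,250),large=(388,323),dark=(466,272),alu=(543,264),pad=(305,263),rest=(303,310)).items():
    u=int(u/1.25);v=int(v/1.25)
    print(n,hsv[v,u],P[v,u].round(4))
# height map segmentation
for n,(u,v) in dict(small=(405,197),mid=(395,250),large=(388,323),dark=(466,272),alu=(543,264)).items():
    u=int(u/1.25);v=int(v/1.25)
    zt=P[v,u,2]
    m=(np.abs(P[:,:,2]-zt)<0.005)&(P[:,:,2]>0.006)
    nl,lab=cv2.connectedComponents(m.astype(np.uint8))
    ys,xs=np.nonzero(lab==lab[v,u])
    Q=P[ys,xs]; z=np.median(Q[:,2])
    W=ray_plane(d,np.c_[xs,ys],z)
    rc=cv2.minAreaRect((W[:,:2]*1000).astype(np.float32))
    print(n,len(xs),'z',z.round(4),rc)
E
```

```text
small [ 21 148 169] [ 0.6568 -0.051   0.0085]
mid [ 21 154 171] [ 0.5508 -0.033   0.0139]
large [ 21 153 167] [ 0.4159 -0.0208  0.0166]
dark [113  29  80] [ 0.511  -0.1627  0.0196]
alu [105  11 187] [ 0.5244 -0.3027  0.0312]
pad [118  19 160] [0.5251 0.1347 0.0181]
rest [113  21 158] [0.4343 0.1274 0.0608]
small 245 z 0.0095 ((654.2318115234375, -49.25908279418945), (31.936634063720703, 46.14653396606445), 71.1954345703125)
mid 499 z 0.0125 ((550.573486328125, -29.658241271972656), (43.420433044433594, 63.89512634277344), 64.19493103027344)
large 1121 z 0.018 ((415.7976989746094, -19.920818328857422), (92.63019561767578, 63.61205291748047), 68.40787506103516)
dark 524 z 0.0204 ((508.9165344238281, -162.80419921875), (43.86323928833008, 64.4167709350586), 61.35365676879883)
alu 544 z 0.0302 ((524.7391357421875, -302.0093078613281), (44.958595275878906, 64.537841796875), 70.05426788330078)
```

View pics/cropA.png

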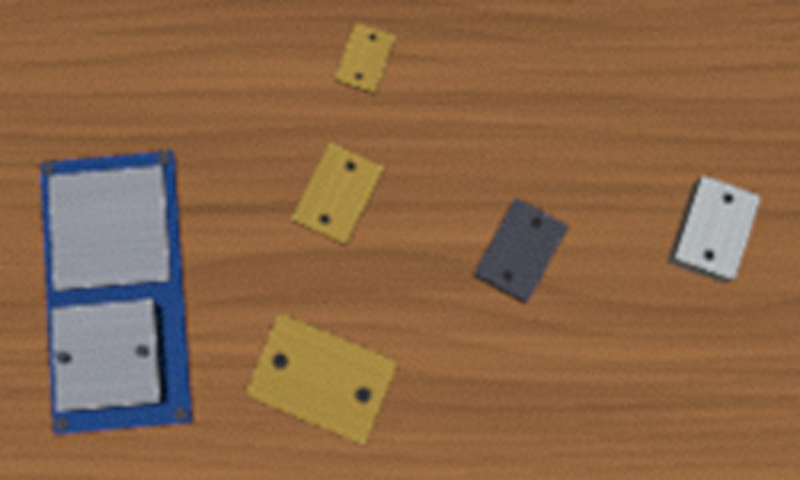

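View pics/cropB.png

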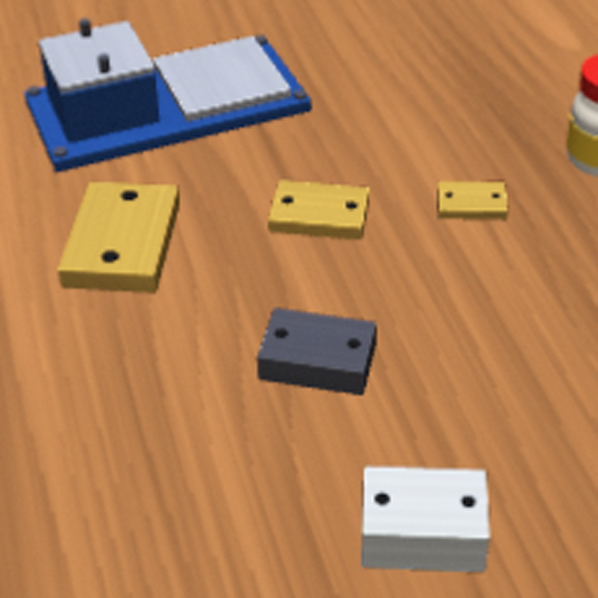

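The crops show the middle brass plate measuring 64×44×12 mm at crop A (337,193), so it is confirmed as the thin spacer. The aluminium plate is at crop A (716,228). The pad's corners in crop A are about (48,176), (163,166), (169,281) and (53,291). Next I'll get the pad pose and cross-check it against the side camera.

```bash
python3 - <<'E'
from h import *
import pickle
D=pickle.load(open('d0.pkl','rb'))
def rect(d,m,seed,z):
    nl,lab=cv2.connectedComponents(m.astype(np.uint8),connectivity=4)
    ys,xs=np.nonzero(lab==lab[seed[1],seed[0]])
    W=ray_plane(d,np.c_[xs,ys],z)
    return len(xs),cv2.minAreaRect((W[:,:2]*1000).astype(np.float32))
# top
d=D['top'];P=cloud(d);hsv=cv2.cvtColor(d['pixels'],cv2.COLOR_RGB2HSV)
gray=(hsv[:,:,1]<70)&(hsv[:,:,2]>110)
print('pad top',rect(d,gray&(P[:,:,2]<0.03),(244,210),0.020))
print('rest top',rect(d,gray&(P[:,:,2]>0.05),(242,246),0.062))
blue=((hsv[:,:,0]>100)&(hsv[:,:,0]<130)&(hsv[:,:,1]>130)&(P[:,:,2]<0.025))
blue[:, :200]=0
ys,xs=np.nonzero(blue[:300,200:300]); zb=np.nanmedian(P[ys,xs+200,2]);W=ray_plane(d,np.c_[xs+200,ys],zb)
print('base',zb,cv2.minAreaRect((W[:,:2]*1000).astype(np.float32)))
d=D['side'];P=cloud(d);hsv=cv2.cvtColor(d['pixels'],cv2.COLOR_RGB2HSV)
gray=(hsv[:,:,1]<70)&(hsv[:,:,2]>110)
s=lambda u,v:(int(200+u/2.6),int(130+v/2.6))
print(hsv[s(225,75)[1],s(225,75)[0]])
print('pad side',rect(d,gray&(P[:,:,2]<0.035),s(225,75),0.020))
bright=(hsv[:,:,1]<60)&(hsv[:,:,2]>100)
for n,uv,z in (('mid',(320,207),.012),('alu',(425,510),.03)):
    u,v=s(*uv); print(hsv[v,u],P[v,u])
    m=(np.abs(P[:,:,2]-z)<0.004)
    if n=='mid': m=(np.abs(P[:,:,2]-z)<0.004)&(hsv[:,:,1]>130)&(hsv[:,:,0]>16)
    print(n,'side',rect(d,m,(u,v),z))
for n in D:
    P=cloud(D[n]); q=P[(np.abs(P[:,:,0]-.5)<.2)&(np.abs(P[:,:,1])<.15)]; print(n,'bench z',np.nanmedian(q[:,2]))
# hand corners
d=D['top'];c=np.array([(48,176),(163,166),(169,281),(53,291)])/3.2+[210,140]-0.34
W=ray_plane(d,c,.02);print(W.round(4),W.mean(0))
d=D['side'];c=np.array([(155,72),(258,38),(292,85),(188,116)])/2.6+[200,130]-0.3
W=ray_plane(d,c,.02);print(W.round(4),W.mean(0))
E
```

```text
pad top (1307, ((523.4605102539062, 135.44952392578125), (85.24016571044922, 85.25923156738281), 5.529125690460205))
rest top (983, ((428.28131103515625, 125.6366195678711), (69.56219482421875, 69.50731658935547), 5.8236403465271))
base 0.012663314114998603 ((478.569091796875, 130.54391479492188), (196.6136016845703, 97.82897186279297), 5.595082759857178)
[112  27 219]
pad side (995, ((521.003173828125, 130.27890014648438), (86.77069091796875, 86.74188232421875), 5.582938194274902))
[ 22 153 223] [ 0.54989469 -0.03809454  0.01151842]
mid side (589, ((548.9691162109375, -36.78717803955078), (48.57933044433594, 63.92335510253906), 64.84783172607422))
[105   9 236] [ 0.5214687  -0.31323796  0.03045277]
alu side (1291, ((523.433837890625, -309.0489196777344), (46.42997741699219, 63.66288375854492), 69.24041748046875))
side bench z 0.00018756759851507678
top bench z 0.0013175158977996558
[[0.5608 0.1814 0.02  ]
 [0.5689 0.097  0.02  ]
 [0.4844 0.0898 0.02  ]
 [0.4763 0.1736 0.02  ]] [0.52259581 0.13544794 0.02      ]
[[0.4734 0.1481 0.02  ]
 [0.5618 0.1722 0.02  ]
 [0.569  0.0985 0.02  ]
 [0.4849 0.082  0.02  ]] [0.52228013 0.12518391 0.02      ]
```

```bash
cat >> h.py <<'E'
def qd(deg):
    a=np.deg2rad(deg)/2; return [np.cos(a),np.sin(a),0.,0.]
E
python3 - <<'E'
from h import *
for n,p,th in (('alu',(.5247,-.302),-20),('mid',(.5506,-.031),-25.8),('pad',(.5230,.1355),5.6)):
    for f in (0,180,-180):
        for z in (.03,.2):
            print(n,th+f,z,(lambda q:None if q is None else np.round(q,2))(r.inverse_kinematics([*p,z],qd(th+f))))
E
```

```text
alu -20 0.03 [-0.6   0.74  1.63 -0.    0.76  1.32]
alu -20 0.2 [-0.6   0.51  1.55 -0.    1.08  1.32]
alu 160 0.03 [-0.6   0.74  1.63 -0.    0.76 -1.82]
alu 160 0.2 [-0.6   0.51  1.55 -0.    1.08 -1.82]
alu -200 0.03 [-0.6   0.74  1.63 -0.    0.76 -1.82]
alu -200 0.2 [-0.6   0.51  1.55 -0.    1.08 -1.82]
mid -25.8 0.03 [-0.14  0.68  1.78 -0.    0.68  1.88]
mid -25.8 0.2 [-0.14  0.41  1.7  -0.    1.03  1.88]
mid 154.2 0.03 [-0.14  0.68  1.78 -0.    0.68 -1.26]
mid 154.2 0.2 [-0.14  0.41  1.7  -0.    1.03 -1.26]
mid -205.8 0.03 [-0.14  0.68  1.78 -0.    0.68 -1.26]
mid -205.8 0.2 [-0.14  0.41  1.7  -0.    1.03 -1.26]
pad 5.6 0.03 [ 0.17  0.66  1.81 -0.    0.66  1.64]
pad 5.6 0.2 [ 0.17  0.4   1.73 -0.    1.02  1.64]
pad 185.6 0.03 [ 0.17  0.66  1.81 -0.    0.66 -1.5 ]
pad 185.6 0.2 [ 0.17  0.4   1.73 -0.    1.02 -1.5 ]
pad -174.4 0.03 [ 0.17  0.66  1.81 -0.    0.66 -1.5 ]
pad -174.4 0.2 [ 0.17  0.4   1.73 -0.    1.02 -1.5 ]
```

```bash
python3 - <<'E'
from h import *
p=[.5245,-.3035]; q=qd(-20)
r.move_to([*p,.12],q); r.move_linear([*p,.034],vel=.12)
print(r.current_t(),r.current_contact_force(),r.current_tool_pos())
save('s1.png',optics.get_image('side')['pixels'][200:400,240:440],3)
r.set_gripper(0.0,40)
print(r.current_opening(),r.current_contact_force(),r.current_t())
d=optics.get_image('side');save('s2.png',d['pixels'][200:400,240:440],3)
E
```

```text
2.375 [ 0.74316099 -0.02752839  0.05307609] [ 0.52485033 -0.30382821  0.03467383]
0.5064293648956303 [-1.83594551  1.02835558  5.30059056] 2.8917
```

View pics/s1.png

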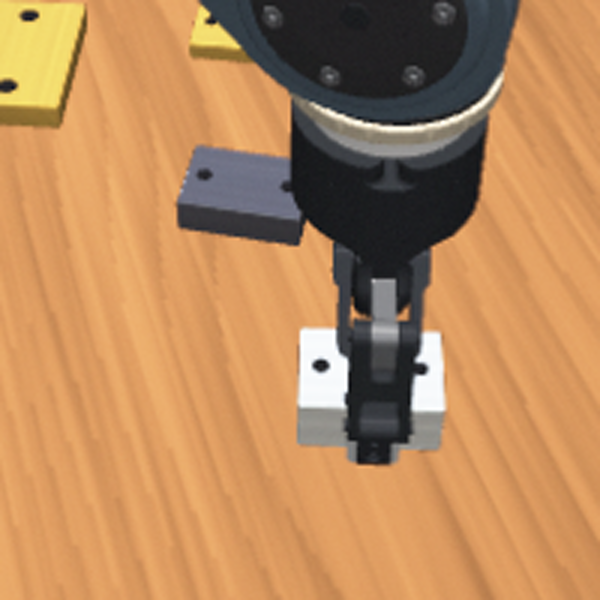

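View pics/s2.png

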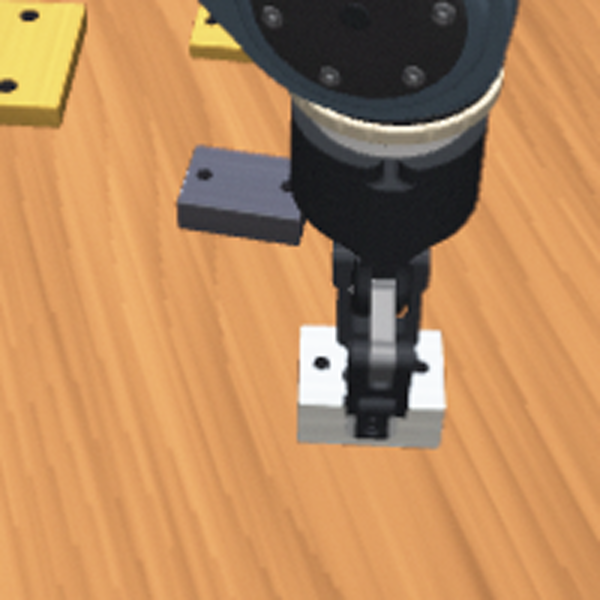

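The first grasp is centred: the finger is at column 372 and the plate spans 299–444. The tip sits about 7 mm above the bench and the opening reads 0.506. Now I'll lift, carry and place it on the pad.

```bash
python3 - <<'E'
from h import *
print(r.current_tool_pos())
p=r.current_tool_pos(); r.move_linear([p[0],p[1],.14],vel=.15)
T=[.5228,.1345]; q=qd(5.6)
r.move_to([*T,.14],q); r.move_linear([*T,.075],vel=.12)
f0=r.current_contact_force()
print(r.current_opening(),f0,r.current_t())
save('s3.png',optics.get_image('side')['pixels'][100:260,180:380],3)
r.move_linear([*T,.0565],vel=.05)
print(r.current_contact_force(),r.current_tool_pos(),r.current_t())
save('s4.png',optics.get_image('side')['pixels'][100:260,180:380],3)
E
```

```text
[ 0.52476652 -0.30364607  0.03457992]
0.5083921166384725 [-0.02513755 -0.64422363 -1.76906613] 6.1
[-0.52528298 -0.19662614 -1.93145979] [0.52270807 0.1344932  0.05625669] 6.6667
```

View pics/s4.png

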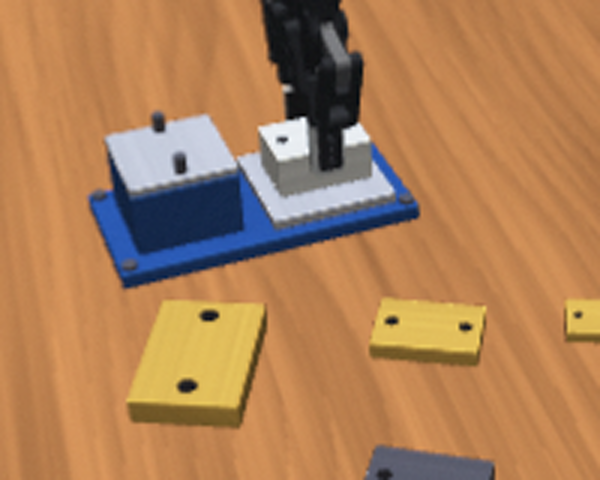

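The plate is just above the pad and roughly centred, at about (315,160) in the picture. I'll lower it to contact, release and look from above.

```bash
python3 - <<'E'
from h import *
import pickle
T=[.5228,.1345]
z=.0555
while z>.0525:
    r.move_linear([*T,z],vel=.02); r.sleep(.1)
    f=r.current_contact_force()[2]; print(z,round(f,2))
    if f>0.5: break
    z-=.0007
r.set_gripper(0.8); r.sleep(.2)
r.move_linear([*T,.13],vel=.15)
r.move_to([.53,-.05,.2],qd(-25.8))
print(r.current_t())
D={n:optics.get_image(n) for n in('top','side')}
pickle.dump(D,open('d1.pkl','wb'))
save('s5.png',D['side']['pixels'][120:240,190:340],4)
save('t5.png',D['top']['pixels'][160:300,190:350],4)
E
```

```text
0.0555 -1.79
0.0548 -2.71
0.0541 4.46
9.8
```

View pics/t5.png

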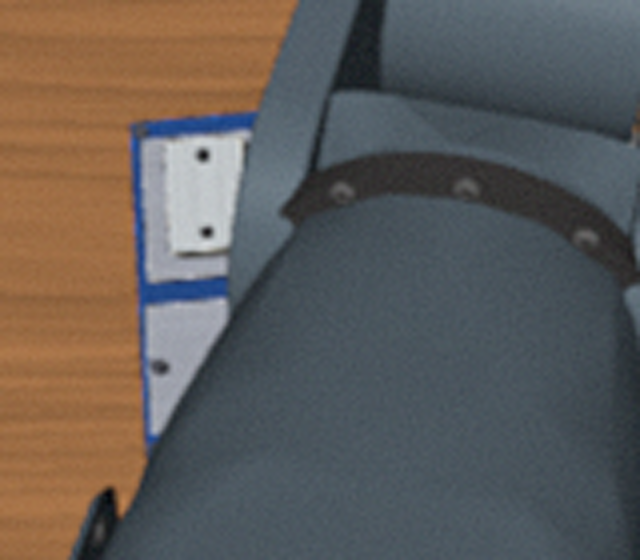

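View pics/s5.png

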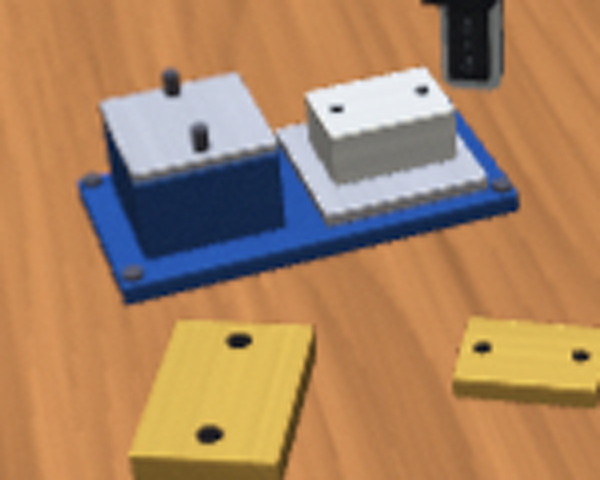

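The arm hides part of the top view, so I'll move it aside and measure plate against pad.

```bash
cat > meas.py <<'E'
from h import *
import pickle,sys
def comp(m,seed):
    nl,lab=cv2.connectedComponents(m.astype(np.uint8),connectivity=4)
    return np.nonzero(lab==lab[seed[1],seed[0]])
def top_plate(d,lo,hi,ztrue):
    P=cloud(d)
    m=(P[:,:,2]>lo)&(P[:,:,2]<hi)&(np.abs(P[:,:,0]-.523)<.055)&(np.abs(P[:,:,1]-.134)<.06)
    nl,lab,st,_=cv2.connectedComponentsWithStats(m.astype(np.uint8))
    k=1+np.argmax(st[1:,4]); ys,xs=np.nonzero(lab==k)
    W=ray_plane(d,np.c_[xs,ys],ztrue)
    return len(xs),cv2.minAreaRect((W[:,:2]*1000).astype(np.float32))
E
python3 - <<'E'
from meas import *
r.move_to([.45,-.32,.2],qd(-25.8))
D={n:optics.get_image(n) for n in('top','side')}
pickle.dump(D,open('d1.pkl','wb'))
print(r.current_t())
for n in D: print(n,top_plate(D[n],.046,.056,.05))
save('t6.png',D['top']['pixels'][170:290,205:305],5)
save('s6.png',D['side']['pixels'][120:220,250:330],6)
E
```

```text
11.0917
top (539, ((523.8233032226562, 134.4844970703125), (64.81666564941406, 44.42667770385742), 6.9059739112854))
side (1, ((488.71343994140625, 145.29539489746094), (0.0, 0.0), 0.0))
```

View pics/t6.png

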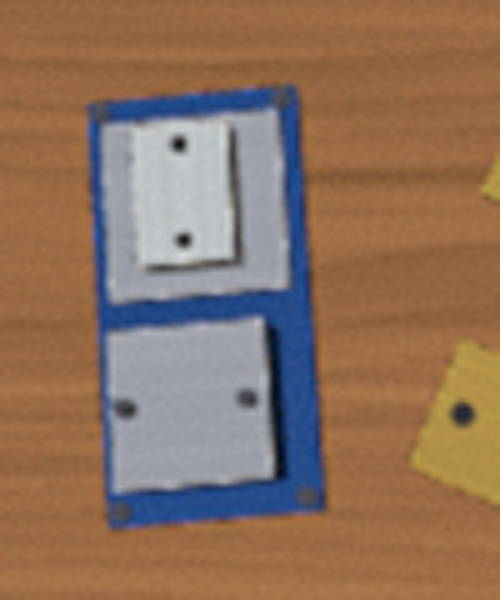

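View pics/s6.png

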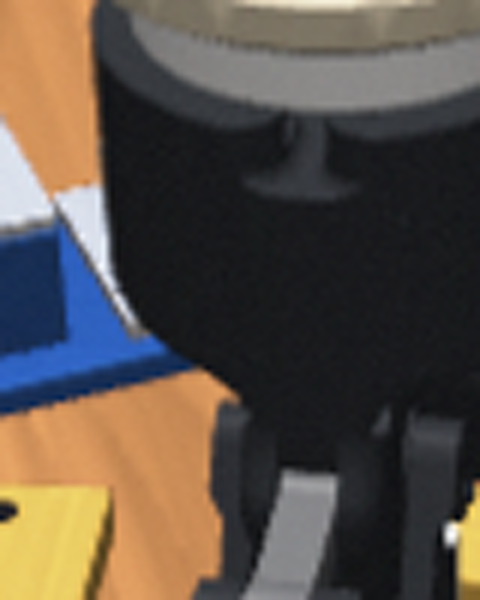

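```bash
python3 - <<'E'
from h import *
import pickle
d=pickle.load(open('d1.pkl','rb'))['side']
f=lambda a:np.array(a)/4+[190,120]-.38
pad=ray_plane(d,f([(278,131),(330,216),(487,178)]),.02)[:,:2]*1000
pl=ray_plane(d,f([(338,183),(455,158)]),.02)[:,:2]*1000
plt=ray_plane(d,f([(305,92),(331,139),(456,107),(428,68)]),.05)[:,:2]*1000
print(pad,'\n',pl,'\n',plt,plt.mean(0))
c=(pad[0]+pad[2])/2; print('padc',c, np.linalg.norm(pad[1]-pad[0]),np.linalg.norm(pad[2]-pad[1]))
a=np.deg2rad(185.6);R=np.array([[np.cos(a),np.sin(a)],[-np.sin(a),np.cos(a)]])
for q in (pad,pl,plt): print(((q-c)@R.T).round(1))
print('centre top',R@(plt.mean(0)-c))
d=pickle.load(open('d1.pkl','rb'))['top']
f=lambda a:np.array(a)/5+[205,170]-.4
pad=ray_plane(d,f([(103,123),(276,109),(289,288),(112,303)]),.02)[:,:2]*1000
plt=ray_plane(d,f([(132,127),(229,121),(236,261),(145,268)]),.05)[:,:2]*1000
c=pad.mean(0);print(c,plt.mean(0));print(((pad-c)@R.T).round(1));print(((plt-c)@R.T).round(1),R@(plt.mean(0)-c))
E
```

```text
[[476.64919385 166.78187394]
 [485.6328298   84.22310458]
 [566.11526155  92.95059842]] 
 [[495.4720516  110.83645134]
 [555.88329716 115.00618982]] 
 [[489.54212467 150.52451879]
 [492.55059997 104.20746817]
 [557.01224014 113.93526528]
 [553.38858644 154.23952562]] [523.1233878  130.72669447]
padc [521.3822277  129.86623618] 83.04610835682841 80.95425232132486
[[ 40.9 -41.1]
 [ 40.   41.9]
 [-40.9  41.1]]
[[ 27.6  16.4]
 [-32.9  18.2]]
[[ 29.7 -23.7]
 [ 31.2  22.7]
 [-33.9  19.3]
 [-34.2 -21.1]]
centre top [-1.81681626 -0.68644421]
[523.34224186 135.22081988] [523.95285981 133.89596678]
[[-42.8 -41. ]
 [-42.1  40.6]
 [ 42.6  41.3]
 [ 42.3 -40.9]]
[[-33.4 -21.2]
 [-32.1  23. ]
 [ 32.   22.4]
 [ 31.6 -18.7]] [-0.47842071  1.37811598]
```

Plate and pad agree within about 1–1.5 mm in both cameras. Next is the thin brass plate, with a light touch-down first to find the fingertip height.

```bash
python3 - <<'E'
from h import *
p=[.5498,-.0300]; q=qd(-25.8)
r.set_gripper(0.68)
r.move_to([*p,.10],q); r.move_linear([*p,.034],vel=.12); r.sleep(.1)
f0=r.current_contact_force()
print(r.current_t(),f0,r.current_tool_pos())
save('s7.png',optics.get_image('side')['pixels'][160:260,260:380],5)
z=.032
while z>.021:
    r.move_linear([*p,z],vel=.03); r.sleep(.05)
    f=r.current_contact_force()-f0; print(round(z,4),f.round(2),r.current_tool_pos()[2].round(4))
    if abs(f[2])>2.5: break
    z-=.001
print(r.current_t())
E
```

```text
13.3833 [0.7512533  0.32206808 0.07428511] [ 0.55034324 -0.03015689  0.03487058]
0.032 [-1.13 -0.32 -0.04] 0.0321
0.031 [-1.04  0.45  0.5 ] 0.031
0.03 [-1.27 -1.38 -0.28] 0.0299
0.029 [-0.03  0.5  -0.23] 0.029
0.028 [-0.25 -0.51  0.29] 0.028
0.027 [-0.18 -1.03  0.76] 0.027
0.026 [-1.18 -0.49  0.65] 0.026
0.025 [-1.38 -1.72 -0.65] 0.025
0.024 [-0.32 -0.29 -0.9 ] 0.024
0.023 [-0.53  0.73 -0.69] 0.023
0.022 [-0.98  0.67  0.14] 0.022
16.7333
```

View pics/s7.png

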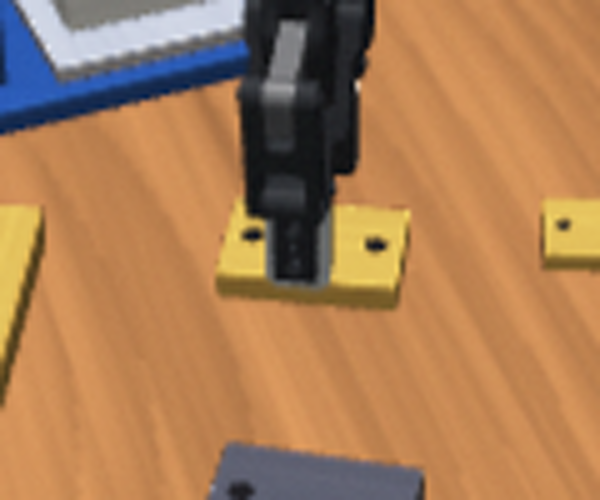

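```bash
python3 - <<'E'
from h import *
p=r.current_tool_pos()
r.move_linear([p[0],p[1],.0235],vel=.05)
r.set_gripper(0.0,40); r.sleep(.1)
print(r.current_opening(),r.current_contact_force(),r.current_tool_pos(),r.current_t())
d=optics.get_image('side');save('s8.png',d['pixels'][160:260,260:380],5)
p=r.current_tool_pos()
r.move_linear([p[0],p[1],.06],vel=.1)
d=optics.get_image('side');save('s9.png',d['pixels'][140:240,260:380],5)
print(r.current_opening(),r.current_contact_force())
E
```

```text
0.4978689936135547 [-2.39145909 -1.23643159  4.61029125] [ 0.54976859 -0.0300996   0.02383341] 17.375
0.5001002463393275 [-0.03280381 -0.18101738 -4.03144571]
```

View pics/s8.png

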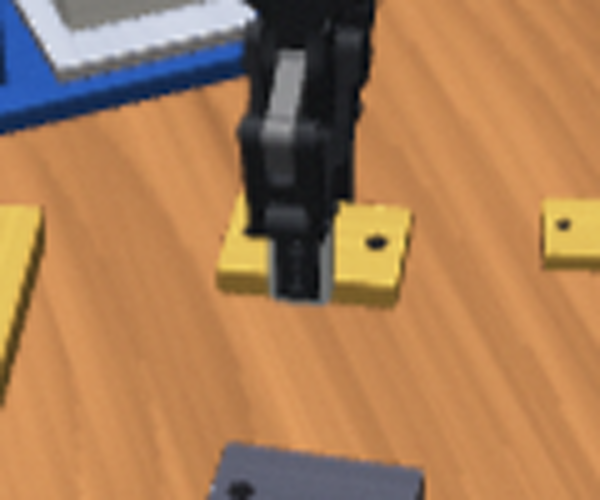

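View pics/s9.png

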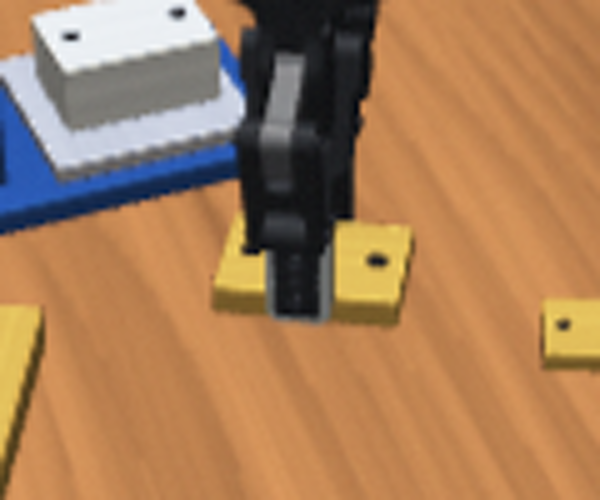

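The brass plate is gripped centrally: the fingertip is at about (301,300) and the plate's edge spans 217–400. It lifts level, with the opening at 0.50. Now I'll place it on the aluminium plate.

```bash
python3 - <<'E'
from h import *
import pickle
p=r.current_tool_pos(); r.move_linear([p[0],p[1],.16],vel=.15)
T=[.5224,.1347]
r.move_to([*T,.16],qd(5.6)); r.move_linear([*T,.09],vel=.12)
r.move_linear([*T,.076],vel=.05); r.sleep(.1)
f0=r.current_contact_force()[2];print(f0,r.current_t())
save('s10.png',optics.get_image('side')['pixels'][100:220,220:380],4)
z=.0752
while z>.0715:
    r.move_linear([*T,z],vel=.02); r.sleep(.1)
    f=r.current_contact_force()[2]; print(round(z,4),round(f,2))
    if f-f0>3: break
    z-=.0006
r.set_gripper(0.75); r.sleep(.2)
r.move_linear([*T,.16],vel=.12)
r.move_to([.45,-.32,.3],qd(-25.8))
r.set_joints([-1.223, 0.351, 1.652, 0, 1.139, -0.085])
D={n:optics.get_image(n) for n in('top','side')}
pickle.dump(D,open('d2.pkl','wb'))
print(r.current_t())
save('t11.png',D['top']['pixels'][170:290,205:305],5)
save('s11.png',D['side']['pixels'][120:220,200:330],6)
from meas import top_plate
print(top_plate(D['top'],.057,.070,.062))
P=cloud(D['side']); 
E
```

```text
-3.2690891750949755 20.7833
0.0752 -4.05
0.0746 -2.55
0.074 -3.72
0.0734 5.98
26.7667
(572, ((524.3580932617188, 134.32354736328125), (64.50707244873047, 44.947845458984375), 5.541197776794434))
```

View pics/t11.png

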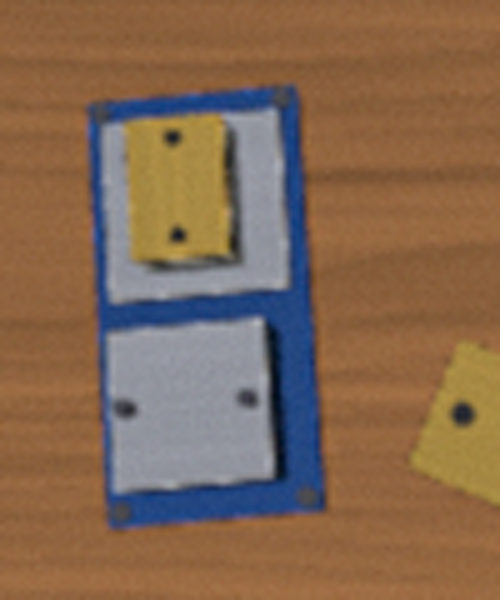

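View pics/s11.png

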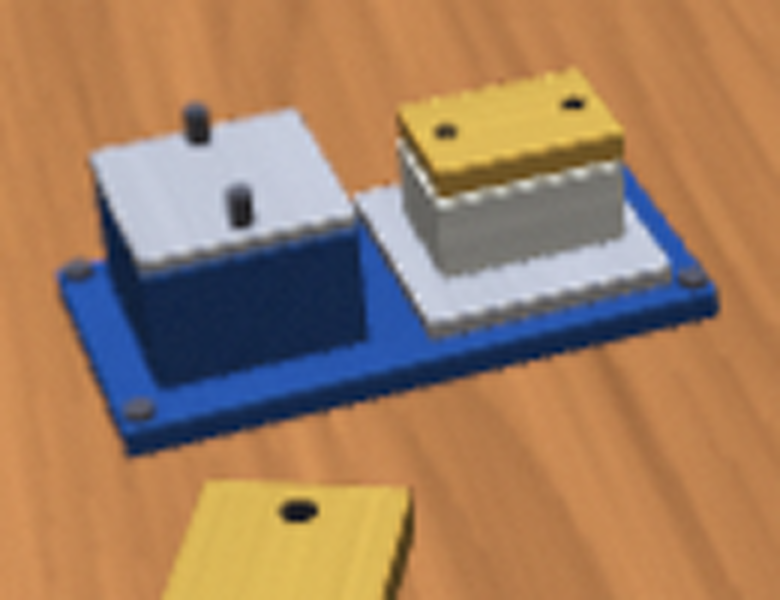

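The stack is flat and aligned. In the top view the brass plate is at (180,188) in the crop, with the aluminium directly under it. In the side view the brass is level on the aluminium. One last numeric check of heights and the spare spacer, then I'll hand in.

```bash
python3 - <<'E'
from h import *
import pickle
D=pickle.load(open('d2.pkl','rb'));D0=pickle.load(open('d0.pkl','rb'))
P=cloud(D['top']);A=P[195:218,233:248];B=P[238:260,232:255]
print('stack z',np.nanmedian(A[:,:,2]),'rest z',np.nanmedian(B[:,:,2]))
M=P[(P[:,:,2]>.055)&(P[:,:,2]<.07)&(abs(P[:,:,0]-.524)<.028)&(abs(P[:,:,1]-.134)<.018)]
print('tilt',np.linalg.lstsq(np.c_[M[:,:2]-M[:,:2].mean(0),np.ones(len(M))],M[:,2],rcond=None)[0])
df=cv2.absdiff(D['top']['pixels'],D0['top']['pixels'])[195:245,350:400]
print('dark region diff',df.mean())
print(r.current_t(), r.current_contact_force()); r.hand_in()
E
```

```text
stack z 0.06287763480348436 rest z 0.06283184253208964
tilt [-0.00356222  0.01557399  0.06270183]
dark region diff 2.3537333333333335
26.7667 [-0.65065709 -0.09909957 -1.15881615]
the job is handed in; nothing more can be done
```

I packed the pad up by 42 mm and handed the job in at about 27 s. The 30 mm aluminium spacer is on the pad with the middle-sized 12 mm brass one on top. The 20 mm dark steel spacer was left untouched.

**Height:** the last top-camera picture puts the stack top at 62.9 mm and the rest at 62.8 mm, so they are level. The top face looks flat, with a slope under 1°.

**Alignment:** the brass lies at 5.5° and the jig at 5.6°. The aluminium read 6.9°, but it was set down at 5.6° and that figure comes from coarse pixels.

**Centring:** the stack sits about 1–1.5 mm off the pad centre, away from the rest. I left that rather than disturb the stack.

**Disagreement:** the side camera reads positions about 5 mm lower in y than the top camera. I used the top camera, which matched the robot's own positions to about 1 mm. Measured against the pad, the side camera showed the aluminium about 2 mm off centre.

The gripper is clear of everything. Unlike the stack and the dark spacer, I didn't measure the other objects again at the end.

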